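# Third hand for a lamp foot on the squaring board

## Task

Lay the plywood packing plate flat on the white squaring board with one short end butted square against the aluminium fence and let go of it, then set the steel lamp foot (the rectangular plate with the upright tube) squarely on top of it, edges in line and its short end at the fence too. Keep hold of the tube and press the foot steadily against the fence with about 10 newtons, without ramming it, so that a colleague can drive the screws: the program finishes while still holding and pressing. Leave everything else on the bench where it is.

Things in the scene. Friction and masses are not known exactly. Their poses are not given: they have to be found in the camera images.
- board: Squaring board: white board 240 x 200 x 12 thick, fixed on the bench. Origin at the centre of its underside; x along the 240 mm towards the fence, y along the fence, z up. Its fence, a rigid aluminium angle, crosses its far end: face 90 in front of the origin, 200 long, top 28 above the board's top. The parts go on the free room before it.
- fence: The aluminium fence itself, fixed to the board. Origin: middle of the face that looks back over the board, at the level of the board's top. x points into the fence (the way to push), y along it, z up.
- packer: Packing plate: plain plywood rectangle 100 (x) x 62 (y) x 15 thick (z), about 0.09 kg, four small pilot holes. Origin at the centre of its underside. One short (62 mm) end, either one, goes against the fence: its x axis is then square to the fence, its centre 50 from the face. Grip it across its 62 mm width.
- foot: Lamp foot: bare steel plate 100 (x) x 62 (y) x 6 thick with four slots (5 mm play along the fence) and a round upright tube, 28 diameter, 60 high, on its middle (top 66 above the underside); about 0.42 kg. Origin at the centre of its underside, x along the 100 mm. Grip the tube from any side. One short end, either one, goes against the fence. Its plate slides easily (friction about 0.2); all rigid.
- screw_tin: Bystander: open steel tin of brass screws, 75 x 55 x 22 high. Origin at the centre of its underside.
- screwdriver: Bystander: screwdriver with grey handle, 190 long, lying down. Origin at mid-length.
- cast: Bystander: buff dental stone cast, horseshoe row of teeth on a base, about 60 x 64 x 26 high. Origin at the centre of its underside.
- paste_jar: Bystander: white jar with a steel lid, 56 across, 50 high. Origin at the centre of its underside.
- round_base: Bystander: grey round weighted lamp base, 96 across, 14 thick, with a short 26 mm steel stub on it, 36 high over all; not the lamp foot. Origin at the centre of its underside.
- steel_rule: Bystander: steel rule, 200 x 26 x 4. Origin at the centre of its underside.
- mug: Bystander: white mug, 80 across, 92 high. Origin at the centre of its underside.
Mind the look-alikes: they are no part of the job. Of the things that look like the packer, take the one that is nearest to the robot's base at the start. Leave any blue look-alike of the foot alone.

How it is judged:
By the outcome, as a careful person would: the job done as asked, in the order asked, and still so for the second after the job is handed in, while the arm keeps its last pose, push and grip.
It also fails if it takes over 61 s, if anything falls off the work surface, if the arm or the gripper's body presses on something with over 40 N, if the wrist force passes 120 N, or if a joint passes its speed limit or range.

## Robot

A 6-joint arm with a two-finger parallel gripper is mounted at the origin on the work surface. World frame = base frame: x ahead of the robot, y to its left, z up, the work surface at z = 0. Lengths are in m, angles in rad, forces in N, time in s.
With the tool pointing down it reaches from about 0.375 to 0.925 m from the base axis. Payload 5.7 kg.
Tool frame: the origin (TCP) lies midway between the tips of the shut fingers; the grasp point (between the pads) lies 19 mm behind it; z points along the fingers, x is the direction in which the jaws open and shut, and the axes are right-handed (so a half turn about z gives the same grasp; the last joint's range is limited). The gripper opens to 85 mm and grips with 20 to 120 N. Pads are 22 mm wide; open, the fingers measure 114 mm over their backs; the gripper's body (76 mm by 85 mm) begins 54 mm behind the grasp point. The pads swing forward as they close: fully open they stand 13 mm farther back than shut.
Start: joints at [-1.465, 0.359, 1.51, -0, 1.272, -0.115], TCP at [0.131, -0.585, 0.231] pointing down, gripper open.
Joint ranges: [-2.97, 2.97], [-1.01, 2.36], [0.21, 2.38], [-0.96, 4.11], [0.2, 2.71], [-2.98, 2.98]. Speed limits (rad/s): [2.39, 2.39, 3.14, 3.14, 3.14, 3.14].

## Interface

Orientations are given as [roll, pitch, yaw] about the fixed x, y, z axes, in that order (R = Rz(yaw) Ry(pitch) Rx(roll)).
In Python, from workcell import sensors, imaging, job gives the robot as it stands.
- The arm moves only by the shell command python3 -m inch 'ROWS' [FORCE]. ROWS is JSON, a list of rows, each a list of 7 numbers: the shift along the tool's x, y, z in units of 0.5 m (1.0 is 0.5 m), then the turn, a rotation vector about the tool's x, y, z in units of 2 rad (1.0 is 2 rad), then the closure, from 0 (fully open) to 1 (shut). A call has 1 to 8 rows; each row is the pose to reach, as a shift and turn from the pose commanded when the call began, along the tool's axes at that moment; what a row does not reach only later rows make up. A row lasts 1/10 s, in which the tool goes at most 50 mm and 8.59 degrees, less where a joint would pass 70% of its speed; a pose out of reach is approached as far as the arm can. A call with a number of a shift or a turn outside -1 to 1 is refused whole. A call with a gripper value outside its range is refused whole. The fingers move at their own pace and stop on an object; FORCE is the grip in N (left out, the last holds). Time passes only in rows, so rows that repeat a pose let the fingers close. It gives the time, the measured TCP pose, the force and the opening at its end, in the units of the state.
- sensors.state(): the state, without advancing time (a new reading comes with each control period).
- imaging.read_camera(name): name is "scene" or "top"; returns a dict with "frame" (400x640x3 uint8, red, green, blue), "K" (3x3 intrinsics, pixels), "distortion" ([k1, k2, p1, p2, k3] as OpenCV has them; the pictures are not rectified), "pose" (4x4, takes a point from camera to world coordinates). Camera axes: x right, y down, z forward; pixel columns grow to the right and rows downward; lengths in m; the calibration is good to about 2 mm. A picture is of the moment at which its call begins. There is no depth.
- job.finish_job(): hands the job in, once; it reports no verdict.
The state is a dict: "time": time; "joints": joint angles; "dq": joint speeds; "joint_efforts": joint torques, N m; "ee_pos": TCP position; "eef_rot": TCP orientation; "ft_force": force on the tool from outside, world axes, zero at the start; "wrist_torque": the same for the moment, N m; "gripper_width": finger opening in m.
Only numpy, scipy, OpenCV 4.12 (cv2) and the standard library are available. Lean on these libraries where they do the work, as an engineer would, in place of code of your own. Each camera call takes 0.05 s, during which the arm holds its last target.

## Working session

There is one attempt and no reset: what is moved stays moved. The work goes in short steps, Python scripts to look and compute and a shell command to move; the robot and the scene stay as the last step left them, time stands still between calls to the robot, and variables do not carry over. Pictures are saved under pics/ and viewed, and the job is handed in when it is done.

```bash
ls; mkdir -p pics
python3 - <<'E'
from workcell import sensors, imaging
import cv2
for n in("scene","top"):
    d=imaging.read_camera(n); cv2.imwrite(f"pics/{n}0.png",d["frame"][:,:,::-1]); print(n,d["K"],d["distortion"],d["pose"])
print(sensors.state())
E
```

```text
pics
scene [[445.4009216    0.         315.46681459]
 [  0.         445.4009216  194.60938676]
 [  0.           0.           1.        ]] [-0.11761676  0.          0.          0.          0.        ] [[-0.57250048  0.64814985 -0.50214038  1.21632685]
 [ 0.81989938  0.45042949 -0.35338122  0.49483431]
 [-0.00286515 -0.61401551 -0.78928876  1.1252416 ]
 [ 0.          0.          0.          1.        ]]
top [[505.46117404   0.         317.92871628]
 [  0.         505.46117404 200.61663965]
 [  0.           0.           1.        ]] [-0.04523955  0.          0.          0.          0.        ] [[ 1.90208415e-02 -9.80651340e-01  1.94836231e-01  2.29228980e-01]
 [-9.99818856e-01 -1.85235262e-02  4.37431583e-03  2.89811886e-02]
 [-6.80624652e-04 -1.94884141e-01 -9.80826034e-01  1.73818160e+00]
 [ 0.00000000e+00  0.00000000e+00  0.00000000e+00  1.00000000e+00]]
{'time': 0.1, 'joints': array([-1.46509408e+00,  3.59443215e-01,  1.51136553e+00,  9.47145484e-06,
        1.27251334e+00, -1.15080363e-01]), 'dq': array([-1.60985381e-03, -2.14295648e-03, -3.22612923e-03,  7.77658837e-04,
        2.40953647e-05,  7.02307766e-04]), 'joint_efforts': array([ 1.03777143e-04, -5.28653884e+01, -2.79350317e+01, -2.20827023e-04,
        5.06232420e-03, -8.96981646e-06]), 'ee_pos': array([ 0.13133525, -0.58479266,  0.23051583]), 'eef_rot': array([-3.14138508e+00,  1.71694930e-03, -1.35001633e+00]), 'ft_force': array([ 0.12420789,  0.07763959, -0.08487778]), 'wrist_torque': array([0.00789753, 0.040145  , 0.07092079]), 'gripper_width': 0.08540715081607286}
```

View pics/scene0.png

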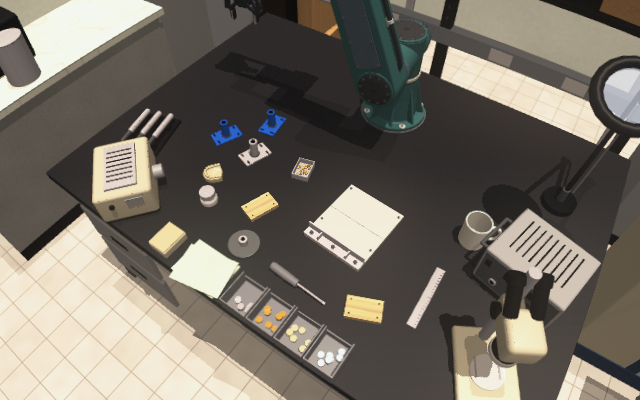

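View pics/top0.png

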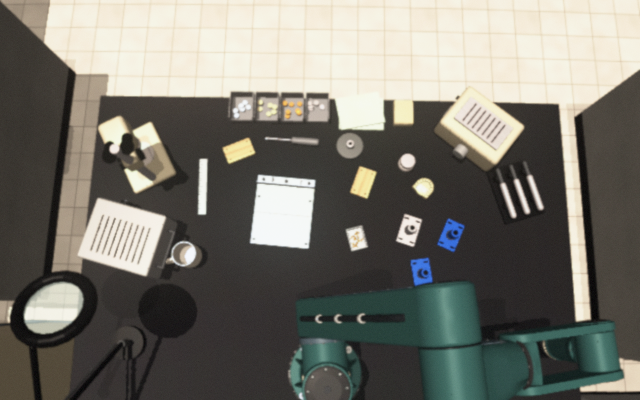

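The top view shows the near plywood plate at (363,182), with a second, farther one at (238,150). The bare steel foot is at (409,230), with blue look-alikes at (451,235) and (421,271). The board is at (283,212) with its fence at the upper end (+x). I'll measure these next.

```bash
cat > h.py <<'E'
import numpy as np, cv2
from workcell import sensors, imaging
def cam(n): return imaging.read_camera(n)
def ray(d,uv):
    p=cv2.undistortPoints(np.float64(uv).reshape(-1,1,2),d["K"],np.float64(d["distortion"])).reshape(-1,2)
    v=np.c_[p,np.ones(len(p))]@d["pose"][:3,:3].T
    return d["pose"][:3,3],v
def onplane(d,uv,z):
    o,v=ray(d,uv); return o+v*((z-o[2])/v[:,2])[:,None]
def proj(d,P):
    P=np.float64(P).reshape(-1,3); T=np.linalg.inv(d["pose"]); r=cv2.Rodrigues(T[:3,:3])[0]
    return cv2.projectPoints(P,r,T[:3,3],d["K"],np.float64(d["distortion"]))[0].reshape(-1,2)
def rect(d,mask,z,seed,name=""):
    """component containing/nearest seed -> contour on plane z -> minAreaRect in mm"""
    n,l,s,c=cv2.connectedComponentsWithStats(mask.astype(np.uint8))
    i=1+np.argmin(np.hypot(*(c[1:]-seed).T)+1e3*(s[1:,4]<25))
    cn=max(cv2.findContours((l==i).astype(np.uint8),cv2.RETR_EXTERNAL,cv2.CHAIN_APPROX_NONE)[0],key=len).reshape(-1,2)
    P=onplane(d,cn,z)[:,:2]*1000
    (cx,cy),(w,h),a=cv2.minAreaRect(P.astype(np.float32))
    if w<h: w,h,a=h,w,a-90
    print(name,"area px",s[i,4],"c(px)",c[i].round(1),"centre mm",round(cx,1),round(cy,1),"size",round(w,1),round(h,1),"long axis deg",round((a+90)%180-90,2))
    return cx,cy,a
E
python3 - <<'E'
from h import *
for n,S in (("top",dict(packer=(363,182),p2=(238,150),foot=(409,230),board=(283,212))),("scene",dict(packer=(260,206),p2=(364,308),foot=(254,152),board=(354,226)))):
    d=cam(n); f=d["frame"].astype(int); hsv=cv2.cvtColor(d["frame"],cv2.COLOR_RGB2HSV).astype(int)
    wood=(hsv[...,1]>70)&(hsv[...,2]>110)&(hsv[...,0]<35)
    lum=(hsv[...,1]<60)&(hsv[...,2]>110)
    for k in("packer","p2"): rect(d,wood,.015,S[k],n+" "+k)
    rect(d,lum,.006,S["foot"],n+" foot")
    rect(d,lum,.012,S["board"],n+" board")
    for k,(x0,y0,x1,y1) in dict(top=dict(a=(230,160,450,290)),scene=dict(a=(190,90,420,280)))[n].items():
        cv2.imwrite(f"pics/{n}_{k}.png",cv2.resize(d["frame"][y0:y1,x0:x1,::-1],None,fx=3.4 if n=="top" else 3.1,fy=3.4 if n=="top" else 3.1,interpolation=cv2.INTER_CUBIC))
E
```

```text
top packer area px 566 c(px) [362.9 181.8] centre mm 642.2 -119.8 size 106.4 67.8 long axis deg -19.65
top p2 area px 534 c(px) [238.3 149.9] centre mm 749.3 323.1 size 105.2 69.2 long axis deg -66.23
top foot area px 557 c(px) [408.6 230. ] centre mm 476.4 -278.9 size 104.8 67.1 long axis deg -17.9
top board area px 4170 c(px) [282.5 211.3] centre mm 534.0 159.3 size 247.2 208.1 long axis deg -4.28
scene packer area px 592 c(px) [259.7 205.9] centre mm 644.0 -119.1 size 101.7 70.9 long axis deg -18.82
scene p2 area px 911 c(px) [363.4 308.5] centre mm 751.2 321.6 size 103.3 67.9 long axis deg -66.74
scene foot area px 309 c(px) [254.3 154.3] centre mm 477.1 -281.8 size 102.2 65.4 long axis deg -17.69
scene board area px 4349 c(px) [354.2 225.5] centre mm 534.6 151.0 size 245.9 214.6 long axis deg -4.31
```

View pics/top_a.png

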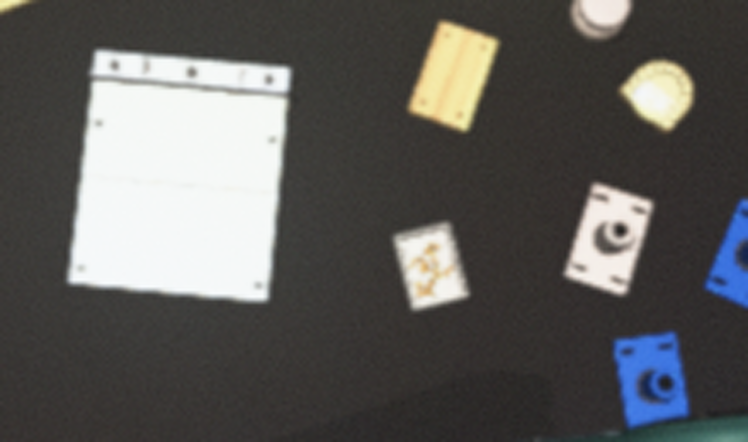

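View pics/scene_a.png

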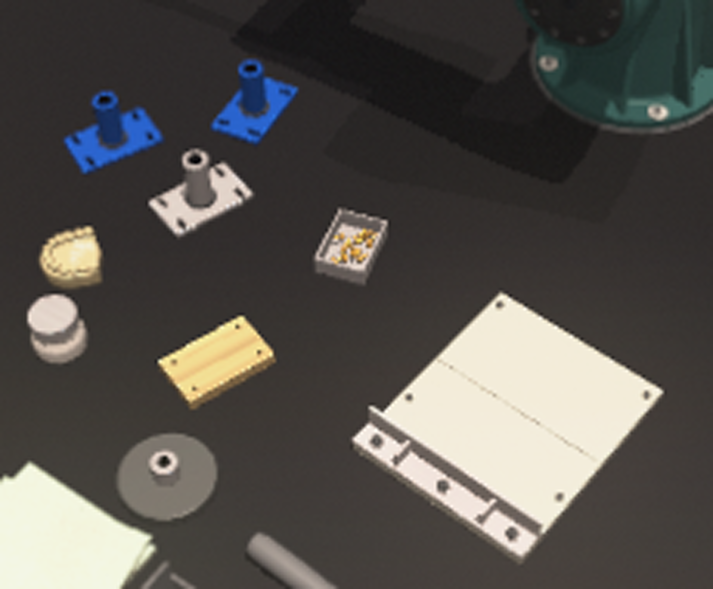

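Run:
```python
from h import *
for n,seed in(("top",(283,212)),("scene",(354,226))):
    d=cam(n); g=cv2.cvtColor(d["frame"],cv2.COLOR_RGB2GRAY)
    m=(g>150).astype(np.uint8)
    nn,l,s,c=cv2.connectedComponentsWithStats(m); i=1+np.argmin(np.hypot(*(c[1:]-seed).T)+1e3*(s[1:,4]<500))
    cn=max(cv2.findContours((l==i).astype(np.uint8),0,1)[0],key=len).reshape(-1,2)
    P=onplane(d,cn,.012)[:,:2]*1000
    th=np.radians(-4.3); R=np.array([[np.cos(th),np.sin(th)],[-np.sin(th),np.cos(th)]])
    C=np.array([534,155.]); Q=(P-C)@R.T
    print(n,"ext",Q.min(0).round(1),Q.max(0).round(1))
    for nm,a,sel in(("front",1,(Q[:,0]<Q[:,0].min()+8)&(abs(Q[:,1])<80)),("right",0,(Q[:,1]<Q[:,1].min()+10)&(Q[:,0]>-100)&(Q[:,0]<60)),("left",0,(Q[:,1]>Q[:,1].max()-10)&(Q[:,0]>-100)&(Q[:,0]<60)),("back",1,(Q[:,0]>Q[:,0].max()-8)&(abs(Q[:,1])<80))):
        q=Q[sel]; k=np.polyfit(q[:,a],q[:,1-a],1); print(nm,len(q),"slope deg",np.degrees(np.arctan(k[0])).round(2),"at0",k[1].round(1),"res",np.std(q[:,1-a]-np.polyval(k,q[:,a])).round(2))
    # profile along the board axis, for fence face
    for y in(-60,-30,0,30,60):
        xs=np.arange(60,130,2.); W=np.c_[xs,0*xs+y]@R+C; uv=proj(d,np.c_[W/1000,0*xs+.012]).astype(np.float32)
        v=cv2.remap(g,uv[:,0].copy(),uv[:,1].copy(),cv2.INTER_LINEAR).ravel(); print(y,v.tolist())
```

```text
top ext [-122.8  -98.2] [121.3 105.3]
front 47 slope deg 0.06 at0 -121.2 res 1.02
right 45 slope deg -0.04 at0 -96.6 res 0.98
left 45 slope deg -0.05 at0 102.8 res 0.96
back 45 slope deg -0.12 at0 119.7 res 1.04
-60 [247, 247, 247, 247, 247, 247, 247, 247, 248, 247, 247, 246, 244, 237, 214, 179, 174, 182, 213, 240, 244, 247, 247, 247, 247, 247, 247, 244, 240, 223, 195, 142, 102, 73, 62]
-30 [247, 247, 247, 247, 247, 247, 247, 247, 247, 247, 247, 246, 245, 238, 225, 191, 171, 186, 209, 235, 244, 247, 247, 247, 247, 247, 247, 244, 240, 217, 185, 141, 94, 76, 63]
0 [247, 247, 247, 247, 247, 247, 247, 247, 247, 247, 247, 246, 244, 235, 220, 192, 163, 182, 203, 219, 222, 201, 182, 163, 169, 184, 209, 231, 231, 220, 178, 137, 93, 73, 64]
30 [247, 247, 247, 247, 247, 247, 247, 247, 247, 247, 247, 247, 243, 235, 210, 189, 174, 186, 218, 233, 244, 246, 247, 247, 247, 247, 247, 246, 241, 234, 190, 140, 96, 65, 62]
60 [247, 247, 247, 247, 247, 247, 247, 247, 247, 247, 247, 246, 242, 236, 204, 168, 169, 178, 214, 238, 243, 246, 246, 246, 245, 246, 245, 243, 238, 225, 194, 141, 102, 69, 63]
scene ext [-121.3 -111.2] [ 84.4 101.8]
front 42 slope deg -0.26 at0 -119.4 res 0.94Traceback (most recent call last):
  File "<stdin>", line 12, in <module>
    raise TypeError("expected non-empty vector for x")
TypeError: expected non-empty vector for x
```

```bash
cat > to.py <<'E'
import sys,numpy as np
from workcell import sensors
from scipy.spatial.transform import Rotation as Ro
def to(x,y,z,yaw):
    s=sensors.state(); R=Ro.from_euler('xyz',s['eef_rot']); T=Ro.from_euler('xyz',[np.pi,0,np.radians(yaw)])
    d=R.inv().apply(np.array([x,y,z])-s['ee_pos'])/0.5; r=(R.inv()*T).as_rotvec()/2
    print("t",round(s['time'],2),"pos",s['ee_pos'].round(4),"rpy",np.degrees(s['eef_rot']).round(2),"F",s['ft_force'].round(2),"w",round(s['gripper_width'],4)); print("row",d.round(4).tolist(),r.round(4).tolist())
if __name__=="__main__": to(*map(float,sys.argv[1:]))
E
python3 to.py .643 -.1195 .12 -109.2
```

```text
t 0.3 pos [ 0.1314 -0.5852  0.231 ] rpy [-1.800e+02  4.000e-02 -7.735e+01] F [ 0.81 -0.73  0.06] w 0.0852
row [-0.6846, -1.2024, 0.2225] [0.0001, 0.0003, 0.2779]
```

```bash
python3 -m inch '[[-0.5,-0.9,0.1,0,0,0.2779,0],[-0.5,-0.9,0.1,0,0,0.2779,0],[-0.5,-0.9,0.1,0,0,0.2779,0],[-0.5,-0.9,0.1,0,0,0.2779,0],[-0.5,-0.9,0.1,0,0,0.2779,0],[-0.5,-0.9,0.1,0,0,0.2779,0],[-0.5,-0.9,0.1,0,0,0.2779,0],[-0.5,-0.9,0.1,0,0,0.2779,0]]'; python3 to.py .643 -.1195 .12 -109.2
```

```text
time: 1.1
ee_pos: [0.4267, -0.322, 0.1931]
eef_rot: [-3.141, -0.0, -1.906]
ft_force: [0.7, -0.6, 1.1]
gripper_width: 0.0851
t 1.1 pos [ 0.4267 -0.322   0.1931] rpy [-1.7997e+02 -1.0000e-02 -1.0920e+02] F [ 0.65 -0.57  1.12] w 0.0851
row [-0.5248, -0.2752, 0.1462] [-0.0002, -0.0001, -0.0]
```

```bash
python3 -m inch '[[-0.525,-0.275,0.146,0,0,0,0],[-0.525,-0.275,0.146,0,0,0,0],[-0.525,-0.275,0.146,0,0,0,0],[-0.525,-0.275,0.146,0,0,0,0],[-0.525,-0.275,0.146,0,0,0,0],[-0.525,-0.275,0.146,0,0,0,0],[-0.525,-0.275,0.146,0,0,0,0],[-0.525,-0.275,0.146,0,0,0,0]]'; python3 to.py .643 -.1195 .05 -109.2
python3 - <<'E'
from h import *
for n in("top","scene"):
    d=cam(n); u=proj(d,[.643,-.1195,.05])[0].astype(int); x,y=u
    cv2.imwrite(f"pics/{n}_1.png",cv2.resize(d["frame"][y-60:y+60,x-80:x+80,::-1],None,fx=4,fy=4,interpolation=2))
E
```

```text
time: 1.9
ee_pos: [0.6419, -0.1195, 0.1192]
eef_rot: [3.14, -0.0, -1.903]
ft_force: [-0.6, -0.5, 0.4]
gripper_width: 0.0856
t 1.9 pos [ 0.6419 -0.1195  0.1192] rpy [ 1.7993e+02 -1.0000e-02 -1.0904e+02] F [-0.64 -0.53  0.43] w 0.0856
row [-0.0007, -0.0023, 0.1384] [0.0006, -0.0001, 0.0014]
```

View pics/scene_1.png

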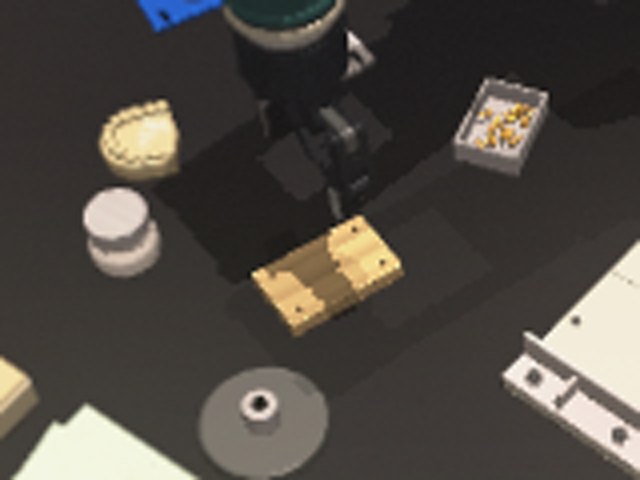

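The scene view (4x crop) shows the gripper above the plate at (325,275), with the jar and tin well clear. Going down.

```bash
python3 -m inch '[[0,-0.002,0.16,0,0,0,0],[0,-0.002,0.16,0,0,0,0],[0,-0.002,0.2,0,0,0,0],[0,-0.002,0.22,0,0,0,0],[0,-0.002,0.234,0,0,0,0],[0,-0.002,0.234,0,0,0,0]]'; python3 to.py .643 -.1195 .000 -109.2
```

```text
time: 2.6
ee_pos: [0.6422, -0.1219, 0.0032]
eef_rot: [3.141, 0.0, -1.907]
ft_force: [-0.1, -0.6, 0.4]
gripper_width: 0.0852
t 2.6 pos [ 0.6422 -0.1219  0.0032] rpy [ 179.99    0.   -109.25] F [-0.15 -0.65  0.38] w 0.0852
row [-0.0051, 0.0001, 0.0064] [0.0001, 0.0, -0.0005]
```

```bash
python3 -m inch '[[-0.005,0,0.01,0,0,0,0],[-0.005,0,0.01,0,0,0,0],[-0.005,0,0.01,0,0,0,0.4],[-0.005,0,0.01,0,0,0,0.4],[-0.005,0,0.01,0,0,0,0.4],[-0.005,0,0.01,0,0,0,0.4],[-0.005,0,0.01,0,0,0,0.4]]' 50
```

```text
time: 3.3
ee_pos: [0.6439, -0.1188, -0.001]
eef_rot: [-3.14, 0.0, -1.906]
ft_force: [0.0, 0.3, 6.7]
gripper_width: 0.0605
```

```bash
python3 -m inch '[[0,0,-0.01,0,0,0,1],[0,0,-0.01,0,0,0,1],[0,0,-0.1,0,0,0,1],[0,0,-0.2,0,0,0,1],[0,0,-0.2,0,0,0,1],[0,0,-0.2,0,0,0,1]]' 60; python3 to.py .574 .154 .1 -94.3
python3 - <<'E'
from h import *
for n in("top","scene"):
    d=cam(n); u=proj(d,[.643,-.1195,.09])[0].astype(int); x,y=u
    cv2.imwrite(f"pics/{n}_2.png",cv2.resize(d["frame"][y-60:y+60,x-80:x+80,::-1],None,fx=4,fy=4,interpolation=2))
E
```

```text
time: 3.9
ee_pos: [0.6443, -0.119, 0.0995]
eef_rot: [-3.138, 0.0, -1.906]
ft_force: [-0.8, -0.3, -1.8]
gripper_width: 0.0602
t 3.9 pos [ 0.6443 -0.119   0.0995] rpy [-1.7982e+02  1.0000e-02 -1.0919e+02] F [-0.78 -0.25 -1.82] w 0.0602
row [-0.4694, 0.3123, -0.0018] [-0.0016, -0.0001, -0.1299]
```

View pics/scene_2.png

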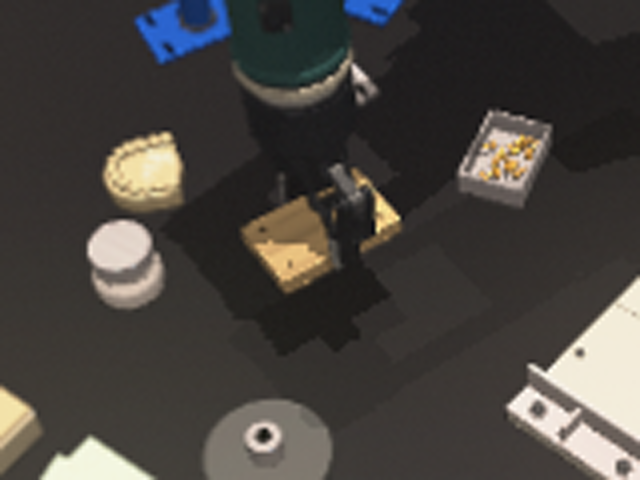

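View pics/top_2.png

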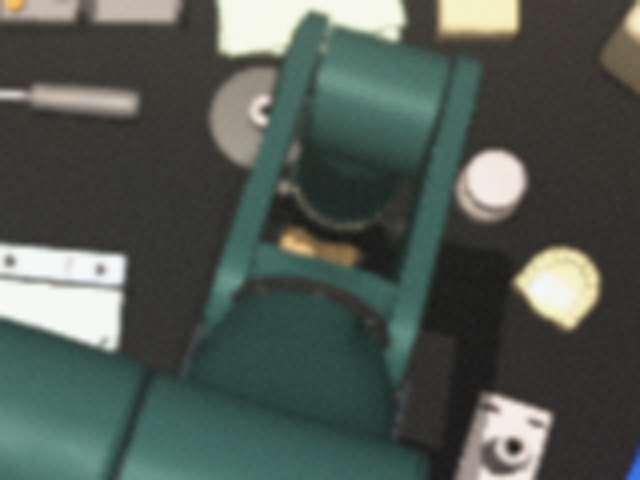

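```bash
python3 to.py .554 .1555 .09 -94.3
```

```text
t 4.0 pos [ 0.642  -0.1183  0.0968] rpy [ 179.85   -0.   -109.19] F [-0.65  0.41 -1.37] w 0.0604
row [-0.4594, 0.3463, 0.0144] [0.0013, 0.0002, -0.13]
```

```bash
python3 -m inch '[[-0.46,0.346,0.01,0,0,-0.13,1],[-0.46,0.346,0.01,0,0,-0.13,1],[-0.46,0.346,0.01,0,0,-0.13,1],[-0.46,0.346,0.01,0,0,-0.13,1],[-0.46,0.346,0.01,0,0,-0.13,1],[-0.46,0.346,0.01,0,0,-0.13,1],[-0.46,0.346,0.01,0,0,-0.13,1],[-0.46,0.346,0.01,0,0,-0.13,1]]'; python3 to.py .554 .1555 .02 -94.3
python3 - <<'E'
from h import *
for n in("top","scene"):
    d=cam(n); u=proj(d,[.56,.15,.05])[0].astype(int); x,y=u
    cv2.imwrite(f"pics/{n}_3.png",cv2.resize(d["frame"][y-60:y+60,x-80:x+80,::-1],None,fx=4,fy=4,interpolation=2))
E
```

```text
time: 4.8
ee_pos: [0.5539, 0.1559, 0.0914]
eef_rot: [3.138, -0.001, -1.643]
ft_force: [-0.6, -0.8, -0.8]
gripper_width: 0.0601
t 4.8 pos [0.5539 0.1559 0.0914] rpy [ 1.7982e+02 -6.0000e-02 -9.4150e+01] F [-0.57 -0.8  -0.82] w 0.0601
row [0.0006, -0.0007, 0.1429] [0.0016, -0.0005, 0.0013]
```

View pics/scene_3.png

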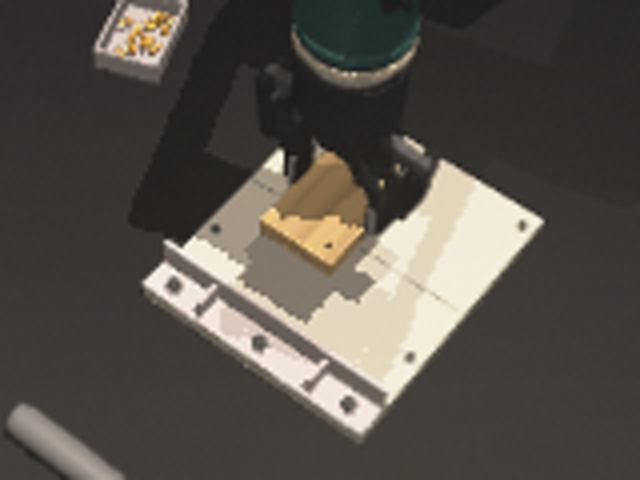

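View pics/top_3.png

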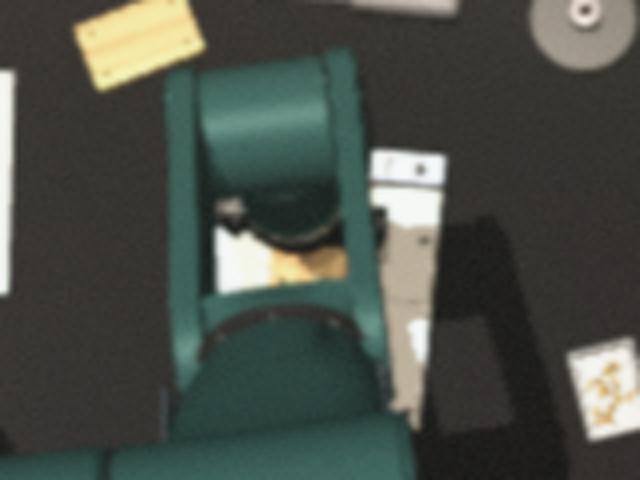

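The plate hangs level over the board, parallel to the fence, with a clear gap (scene crop: plate end at (310,240), fence from (165,245) to (385,395)). Lowering.

```bash
python3 -m inch '[[0,0,0.09,0,0,0,1],[0,0,0.14,0,0,0.001,1],[0,0,0.152,0,0,0.001,1],[0,0,0.156,0,0,0.001,1],[0,0,0.158,0,0,0.001,1],[0,0,0.16,0,0,0.001,1],[0,0,0.16,0,0,0.001,1]]'; python3 to.py .574 .154 .012 -94.3
```

```text
time: 5.6
ee_pos: [0.5565, 0.1554, 0.0142]
eef_rot: [-3.14, 0.001, -1.648]
ft_force: [-0.6, 0.6, -1.6]
gripper_width: 0.06
t 5.6 pos [0.5565 0.1554 0.0142] rpy [-1.7989e+02  3.0000e-02 -9.4420e+01] F [-0.57  0.6  -1.6 ] w 0.06
row [-0.0, -0.0351, 0.0044] [-0.001, 0.0003, -0.0011]
```

```bash
python3 -m inch '[[0,0,0.003,0,0,0,1],[0,0,0.003,0,0,0,1]]';python3 -m inch '[[0,0,0.003,0,0,0,1],[0,0,0.003,0,0,0,1]]'
```

```text
time: 5.8
ee_pos: [0.5557, 0.1555, 0.012]
eef_rot: [-3.141, 0.0, -1.648]
ft_force: [0.1, 0.4, -0.9]
gripper_width: 0.0599
time: 6.0
ee_pos: [0.5558, 0.1555, 0.0111]
eef_rot: [-3.141, 0.0, -1.648]
ft_force: [-2.3, -1.0, 8.5]
gripper_width: 0.0603
```

```bash
python3 -m inch '[[0,-0.008,-0.001,0,0,0,1],[0,-0.016,-0.001,0,0,0,1],[0,-0.024,-0.001,0,0,0,1],[0,-0.024,-0.001,0,0,0,1]]';python3 -m inch '[[0,-0.003,0,0,0,0,1],[0,-0.003,0,0,0,0,1]]';python3 -m inch '[[0,-0.003,0,0,0,0,1],[0,-0.003,0,0,0,0,1]]'
```

```text
time: 6.4
ee_pos: [0.5685, 0.1545, 0.0111]
eef_rot: [-3.14, 0.0, -1.648]
ft_force: [-1.2, -1.3, 5.8]
gripper_width: 0.0602
time: 6.6
ee_pos: [0.569, 0.1544, 0.0111]
eef_rot: [3.141, 0.0, -1.648]
ft_force: [-2.1, 1.1, 7.4]
gripper_width: 0.0607
time: 6.8
ee_pos: [0.5704, 0.1543, 0.0111]
eef_rot: [3.141, 0.0, -1.648]
ft_force: [-2.5, -0.4, 8.1]
gripper_width: 0.0601
```

```bash
for i in 1 2 3; do python3 -m inch '[[0,-0.003,0,0,0,0,1],[0,-0.003,0,0,0,0,1]]' | egrep 'pos|force'; done
```

```text
ee_pos: [0.5719, 0.1542, 0.0111]
ft_force: [-2.7, 0.9, 8.2]
ee_pos: [0.5734, 0.1541, 0.0111]
ft_force: [-2.4, -0.3, 8.0]
ee_pos: [0.5734, 0.154, 0.0111]
ft_force: [-5.0, 0.6, 10.4]
```

```bash
for i in 1 2; do python3 -m inch '[[0,-0.002,0,0,0,0,1],[0,-0.002,0,0,0,0,1]]' | egrep 'pos|rot|force'; done
python3 - <<'E'
from h import *
print(sensors.state()["wrist_torque"],sensors.state()["eef_rot"])
E
```

```text
ee_pos: [0.5734, 0.154, 0.0111]
eef_rot: [3.137, -0.0, -1.648]
ft_force: [-8.6, 0.5, 13.7]
ee_pos: [0.5735, 0.154, 0.0111]
eef_rot: [3.135, -0.0, -1.648]
ft_force: [-10.7, 1.9, 16.4]
[0.3354186  1.53579859 0.07860437] [ 3.13543358e+00 -2.49857980e-04 -1.64781793e+00]
```

```bash
python3 -m inch '[[0,0.003,-0.001,0,0,0,1],[0,0.003,-0.001,0,0,0,1],[0,0.003,-0.001,0,0,0,0],[0,0.003,-0.001,0,0,0,0],[0,0.003,-0.001,0,0,0,0],[0,0.003,-0.001,0,0,0,0],[0,0.003,-0.001,0,0,0,0]]'; python3 -m inch '[[0,0.003,-0.02,0,0,0,0],[0,0.003,-0.06,0,0,0,0],[0,0.003,-0.15,0,0,0,0],[0,0.003,-0.24,0,0,0,0],[0,0.003,-0.26,0,0,0,0],[0,0.003,-0.26,0,0,0,0]]'; python3 to.py .477 -.28 .141 -17.8
```

```text
time: 8.5
ee_pos: [0.5758, 0.1538, 0.0111]
eef_rot: [-3.141, 0.0, -1.648]
ft_force: [-0.2, 0.1, 0.3]
gripper_width: 0.0856
time: 9.1
ee_pos: [0.5758, 0.1542, 0.1441]
eef_rot: [-3.136, 0.001, -1.648]
ft_force: [0.2, -0.7, -0.5]
gripper_width: 0.0855
t 9.1 pos [0.5758 0.1542 0.1441] rpy [-1.7968e+02  8.0000e-02 -9.4410e+01] F [ 0.17 -0.74 -0.46] w 0.0855
row [0.8811, 0.1303, 0.0042] [-0.0028, -0.0013, -0.6685]
```

```bash
python3 -m inch '[[0.88,0.13,0,0,0,-0.668,0],[0.88,0.13,0,0,0,-0.668,0],[0.88,0.13,0,0,0,-0.668,0],[0.88,0.13,0,0,0,-0.668,0],[0.88,0.13,0,0,0,-0.668,0],[0.88,0.13,0,0,0,-0.668,0],[0.88,0.13,0,0,0,-0.668,0],[0.88,0.13,0,0,0,-0.668,0]]'; python3 to.py .477 -.28 .13 -17.8
```

```text
time: 9.9
ee_pos: [0.4917, -0.2033, 0.1394]
eef_rot: [-3.142, 0.003, -0.547]
ft_force: [0.2, 0.4, 0.5]
gripper_width: 0.0855
t 9.9 pos [ 0.4917 -0.2033  0.1394] rpy [-180.      0.19  -31.35] F [0.2  0.43 0.46] w 0.0855
row [0.0549, 0.1463, 0.0186] [-0.0002, 0.0017, -0.1183]
```

Run:
```python
from h import *
for n,k in(("top",4),("scene",4)):
    d=cam(n); hsv=cv2.cvtColor(d["frame"],cv2.COLOR_RGB2HSV)
    cv2.imwrite(f"pics/{n}_4.png",d["frame"][:,:,::-1])
    x,y=proj(d,[.577,.152,.03])[0].astype(int)
    cv2.imwrite(f"pics/{n}_4b.png",cv2.resize(d["frame"][y-50:y+50,x-65:x+65,::-1],None,fx=5,fy=5,interpolation=2))
    wood=(hsv[...,1]>60)&(hsv[...,2]>90)&(hsv[...,0]<35)
    rect(d,wood,.027,proj(d,[.574,.154,.027])[0],n+" packer")
```

```text
top packer area px 470 c(px) [283.8 198.9] centre mm 572.8 154.4 size 99.7 57.9 long axis deg -4.2
scene packer area px 594 c(px) [347.8 229.8] centre mm 569.5 156.1 size 93.5 67.1 long axis deg -3.97
```

View pics/top_4b.png

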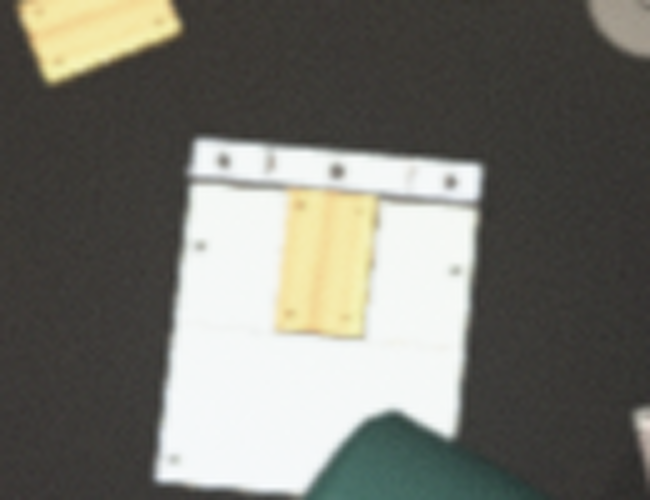

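View pics/scene_4b.png

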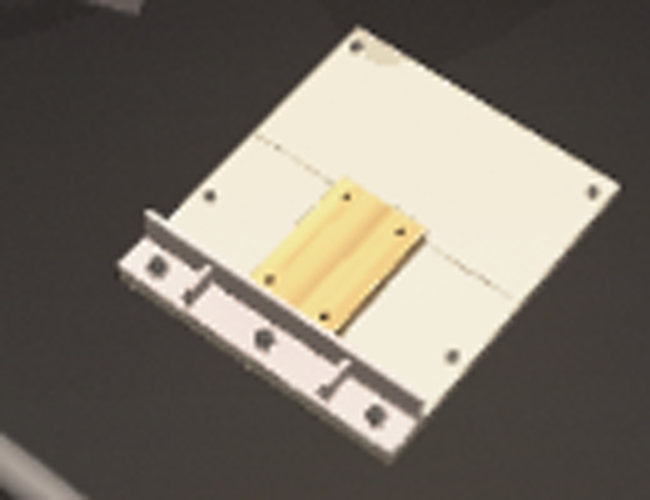

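View pics/scene_4.png

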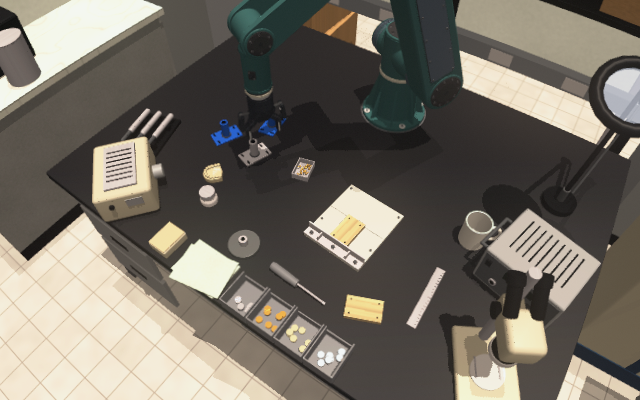

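The plate sits flat and square against the fence: −4.2° against −4.3°, centre (573,154). The neighbours are undisturbed. Next is the foot.

```bash
python3 to.py .477 -.28 .13 -17.8; python3 -m inch '[[0.055,0.146,0.005,0,0,-0.118,0],[0.055,0.146,0.005,0,0,-0.118,0],[0.055,0.146,0.005,0,0,-0.118,0],[0.055,0.146,0.005,0,0,-0.118,0]]';python3 to.py .477 -.28 .023 -17.8
python3 - <<'E'
from h import *
for n in("top","scene"):
    d=cam(n); x,y=proj(d,[.477,-.28,.06])[0].astype(int)
    cv2.imwrite(f"pics/{n}_5.png",cv2.resize(d["frame"][y-50:y+50,x-65:x+65,::-1],None,fx=5,fy=5,interpolation=2))
E
```

```text
t 10.0 pos [ 0.492  -0.207   0.1397] rpy [ 1.799e+02  6.000e-02 -3.167e+01] F [ 0.2  -0.04  0.46] w 0.0852
row [0.0512, 0.14, 0.0195] [0.0008, 0.0006, -0.1211]
time: 10.4
ee_pos: [0.4778, -0.278, 0.1372]
eef_rot: [-3.14, 0.003, -0.32]
ft_force: [-0.4, 0.3, -0.1]
gripper_width: 0.0855
t 10.4 pos [ 0.4778 -0.278   0.1372] rpy [-1.7991e+02  1.6000e-01 -1.8350e+01] F [-0.4   0.26 -0.06] w 0.0855
row [0.0004, 0.0046, 0.2284] [-0.0008, 0.0014, -0.0048]
```

View pics/scene_5.png

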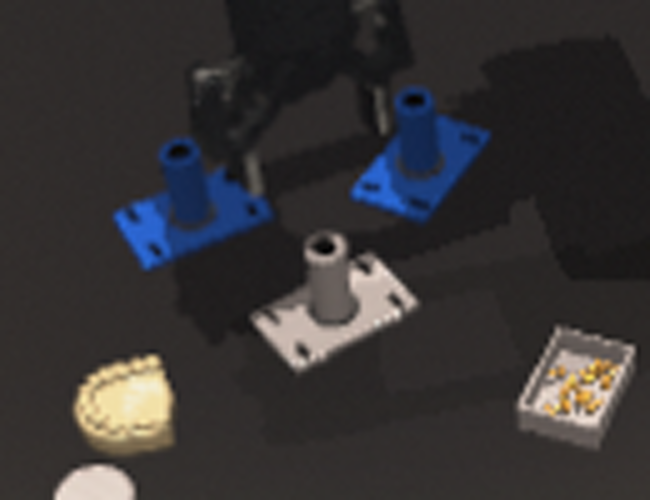

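View pics/top_5.png

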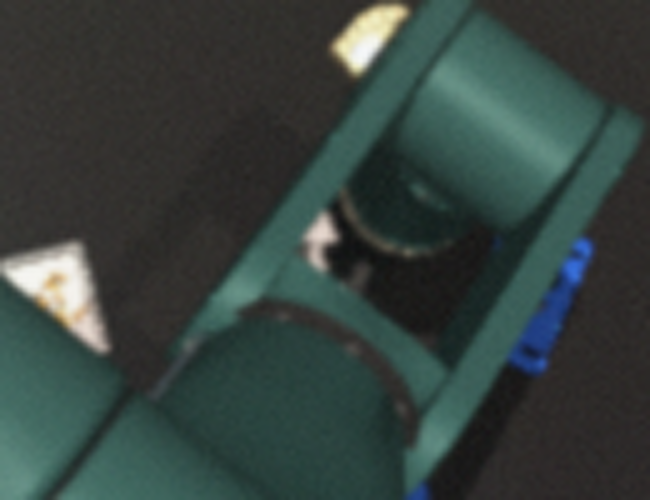

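```bash
python3 -m inch '[[0,0.004,0.1,0,0,0,0],[0,0.004,0.17,0,0,0,0],[0,0.004,0.21,0,0,0,0],[0,0.004,0.228,0,0,0,0],[0,0.004,0.228,0,0,0,0]]';python3 to.py .477 -.28 .022 -17.8
```

```text
time: 11.0
ee_pos: [0.4775, -0.2791, 0.0235]
eef_rot: [-3.14, 0.003, -0.316]
ft_force: [0.2, 0.1, 0.4]
gripper_width: 0.0853
t 11.0 pos [ 0.4775 -0.2791  0.0235] rpy [-1.7993e+02  1.6000e-01 -1.8110e+01] F [0.22 0.11 0.41] w 0.0853
row [-0.0004, 0.002, 0.003] [-0.0006, 0.0014, -0.0027]
```

```bash
python3 -m inch '[[0,0,0,0,0,0,0.5],[0,0,0,0,0,0,0.6],[0,0,0,0,0,0,0.7],[0,0,0,0,0,0,0.8],[0,0,0,0,0,0,0.9],[0,0,0,0,0,0,1],[0,0,0,0,0,0,1],[0,0,0,0,0,0,1]]' 40
```

```text
time: 11.8
ee_pos: [0.4785, -0.2812, 0.0255]
eef_rot: [3.141, -0.001, -0.317]
ft_force: [0.2, 1.4, 5.8]
gripper_width: 0.0273
```

```bash
python3 -m inch '[[0,0,0,0,0,0,1],[0,0,-0.02,0,0,0,1],[0,0,-0.1,0,0,0,1],[0,0,-0.2,0,0,0,1],[0,0,-0.24,0,0,0,1],[0,0,-0.24,0,0,0,1]]' 80;python3 - <<'E'
from h import *
for n in("top","scene"):
    d=cam(n); x,y=proj(d,[.477,-.28,.14])[0].astype(int)
    cv2.imwrite(f"pics/{n}_6.png",cv2.resize(d["frame"][max(0,y-50):y+50,x-65:x+65,::-1],None,fx=5,fy=5,interpolation=2))
E
python3 to.py .554 .1555 .14 -4.3
```

```text
time: 12.4
ee_pos: [0.48, -0.2823, 0.1482]
eef_rot: [3.139, -0.007, -0.317]
ft_force: [1.7, -0.2, -5.2]
gripper_width: 0.0266
t 12.5 pos [ 0.4774 -0.2803  0.1441] rpy [-1.7998e+02  5.0000e-02 -1.8160e+01] F [-0.83 -0.28 -5.79] w 0.0264
row [-0.126, -0.876, 0.0087] [-0.0002, 0.0004, -0.1209]
```

View pics/scene_6.png

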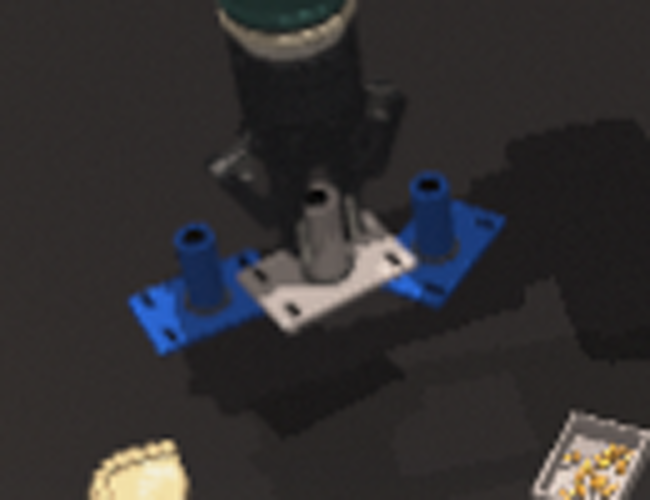

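```bash
python3 -m inch '[[-0.126,-0.876,0,0,0,-0.12,1],[-0.126,-0.876,0,0,0,-0.12,1],[-0.126,-0.876,0,0,0,-0.12,1],[-0.126,-0.876,0,0,0,-0.12,1],[-0.126,-0.876,0,0,0,-0.12,1],[-0.126,-0.876,0,0,0,-0.12,1],[-0.126,-0.876,0,0,0,-0.12,1],[-0.126,-0.876,0,0,0,-0.12,1]]'; python3 -m inch '[[0,0,0,0,0,0,1]]'; python3 to.py .554 .1555 .1 -4.5
```

```text
time: 13.3
ee_pos: [0.5452, 0.115, 0.1419]
eef_rot: [3.141, 0.005, -0.077]
ft_force: [0.8, -0.5, -5.7]
gripper_width: 0.0263
time: 13.4
ee_pos: [0.5464, 0.1192, 0.1422]
eef_rot: [-3.139, 0.003, -0.072]
ft_force: [0.4, -0.9, -4.3]
gripper_width: 0.0265
t 13.4 pos [0.5464 0.1192 0.1422] rpy [-179.85    0.18   -4.11] F [ 0.43 -0.94 -4.31] w 0.0265
row [0.0103, -0.0733, 0.0845] [-0.0013, 0.0016, 0.0034]
```

```bash
python3 -m inch '[[0.01,-0.073,0.05,0,0,0.003,1],[0.01,-0.073,0.1,0,0,0.003,1],[0.01,-0.073,0.12,0,0,0.003,1],[0.01,-0.073,0.12,0,0,0.003,1],[0.01,-0.073,0.12,0,0,0.003,1]]';cat > look.py <<'E'
import sys
from h import *
tag=sys.argv[1]
for n in("top","scene"):
    d=cam(n); x,y=proj(d,[.56,.15,.05])[0].astype(int)
    cv2.imwrite(f"pics/{n}_{tag}.png",cv2.resize(d["frame"][y-50:y+50,x-65:x+65,::-1],None,fx=6,fy=6,interpolation=2))
    print(n,"crop origin",x-65,y-50)
s=sensors.state(); print(s["ee_pos"].round(4),np.degrees(s["eef_rot"]).round(2),s["ft_force"].round(1),s["wrist_torque"].round(2))
E
python3 look.py 7
```

```text
time: 13.9
ee_pos: [0.5545, 0.1483, 0.0841]
eef_rot: [3.141, 0.002, -0.084]
ft_force: [0.5, -0.3, -4.9]
gripper_width: 0.0262
top crop origin 219 151
scene crop origin 283 171
[0.5558 0.1485 0.0854] [-1.7998e+02 -7.0000e-02 -4.8100e+00] [ 0.9  0.  -5. ] [ 0.07 -0.03  0.01]
```

View pics/scene_7.png

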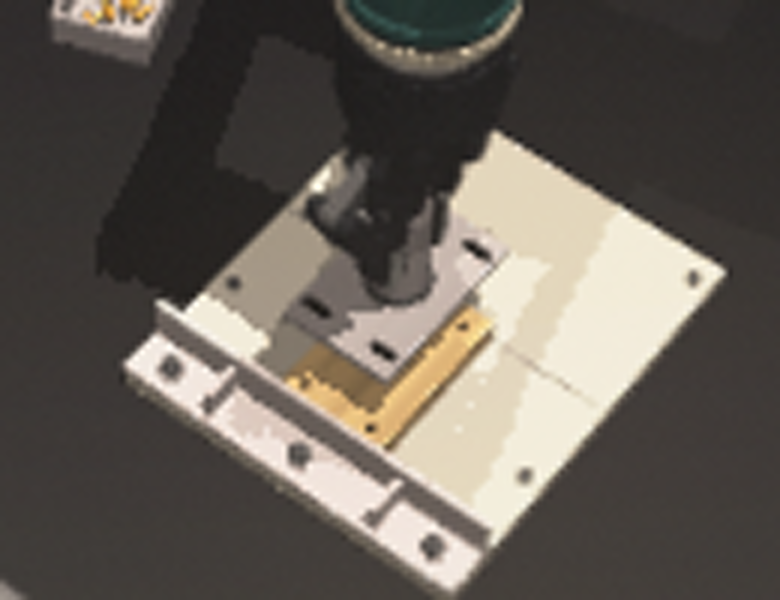

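View pics/top_7.png

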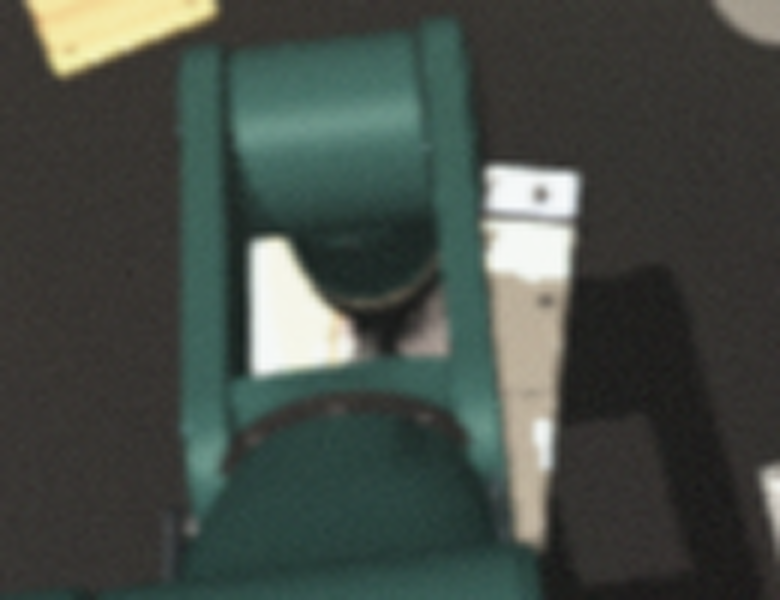

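```bash
python3 -m inch '[[0,-0.014,0.03,0,0,0,1],[0,-0.014,0.05,0,0,0,1],[0,-0.014,0.056,0,0,0,1],[0,-0.014,0.056,0,0,0,1],[0,-0.014,0.056,0,0,0,1]]'; python3 look.py 8
```

```text
time: 14.5
ee_pos: [0.5557, 0.1561, 0.0565]
eef_rot: [-3.142, 0.0, -0.083]
ft_force: [0.5, 0.1, -5.4]
gripper_width: 0.0264
top crop origin 219 151
scene crop origin 283 171
[0.556  0.1561 0.0569] [-1.7999e+02 -3.0000e-02 -4.7400e+00] [ 0.6 -0.5 -5.1] [ 0.06 -0.04 -0.04]
```

View pics/scene_8.png

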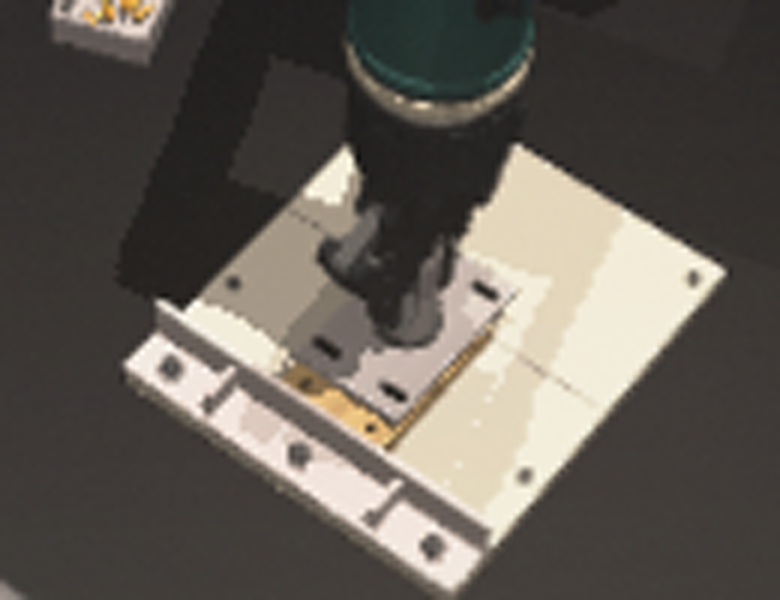

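Run:
```python
from h import *
d=cam("scene"); f=d["frame"]
th=np.radians(-4.3); ex=np.array([np.cos(th),np.sin(th)]); ey=np.array([-ex[1],ex[0]]); O=np.array([.5735,.1540])
x,y=380-20-22,215
def q(c,z): # crop8 coords -> board rel packer centre
    P=onplane(d,np.float64(c)/6+[283,171]-0.42*0,z)[:,:2]-O; return np.c_[P@ex,P@ey]*1000
print("foot corners z.038",q([(403,420),(517,292),(290,357)],.038).round(1).tolist())
print("packer z.027",q([(386,445),(492,335)],.027).round(1).tolist())
im=cv2.resize(f[215:255,325:378,::-1],None,fx=15,fy=15,interpolation=cv2.INTER_CUBIC); cv2.imwrite("pics/z8.png",im[:600])
```

```text
foot corners z.038 [[30.0, 34.5], [-65.3, 34.1], [35.7, -29.6]]
packer z.027 [[40.5, 32.9], [-43.2, 35.7]]
```

View pics/z8.png

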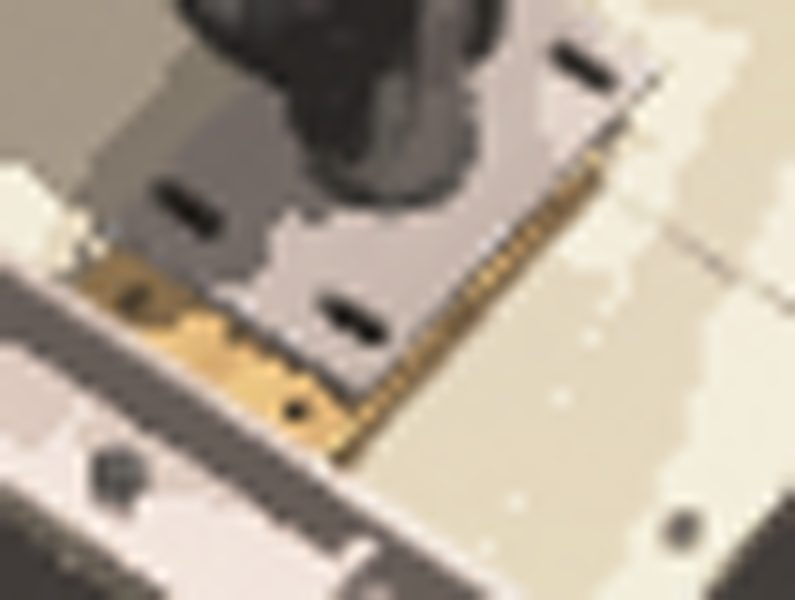

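```bash
cat > q.py <<'E'
from h import *
th=np.radians(-4.3); ex=np.array([np.cos(th),np.sin(th)]); ey=np.array([-ex[1],ex[0]]); O=np.array([.5735,.1540])
def q(d,c,z,o,s):
    P=onplane(d,(np.float64(c)+.5)/s-.5+o,z)[:,:2]-O; return (np.c_[P@ex,P@ey]*1000).round(1).tolist()
E
python3 - <<'E'
from q import *
d=cam("scene")
for z in(.036,.038,.040): print("foot top right edge",z,q(d,[(357,397),(506,238),(655,80)],z,(325,215),15))
print("packer bottom right",q(d,[(345,465),(470,328),(600,185)],.012,(325,215),15))
E
```

```text
foot top right edge 0.036 [[32.2, 29.7], [-15.2, 30.5], [-64.2, 31.6]]
foot top right edge 0.038 [[33.3, 30.4], [-14.1, 31.2], [-62.9, 32.2]]
foot top right edge 0.04 [[34.4, 31.0], [-12.9, 31.9], [-61.7, 32.9]]
packer bottom right [[33.3, 29.3], [-7.5, 29.6], [-51.3, 29.9]]
```

```bash
python3 -m inch '[[0.008,0.002,0,0,0,-0.004,1],[0.016,0.002,0.002,0,0,-0.004,1],[0.024,0.002,0.004,0,0,-0.004,1],[0.026,0.002,0.004,0,0,-0.004,1],[0.026,0.002,0.004,0,0,-0.004,1]]'; python3 look.py 9
python3 - <<'E'
from h import *
d=cam("scene"); cv2.imwrite("pics/z9.png",cv2.resize(d["frame"][215:255,325:378,::-1],None,fx=15,fy=15,interpolation=cv2.INTER_CUBIC))
E
```

```text
time: 15.2
ee_pos: [0.5689, 0.154, 0.0545]
eef_rot: [-3.141, -0.0, -0.075]
ft_force: [-0.5, 1.5, -4.1]
gripper_width: 0.0263
top crop origin 219 151
scene crop origin 283 171
[0.5684 0.154  0.0545] [-1.80e+02  3.00e-02 -4.29e+00] [-0.2  0.4 -6. ] [ 0.03 -0.04  0.01]
```

View pics/z9.png

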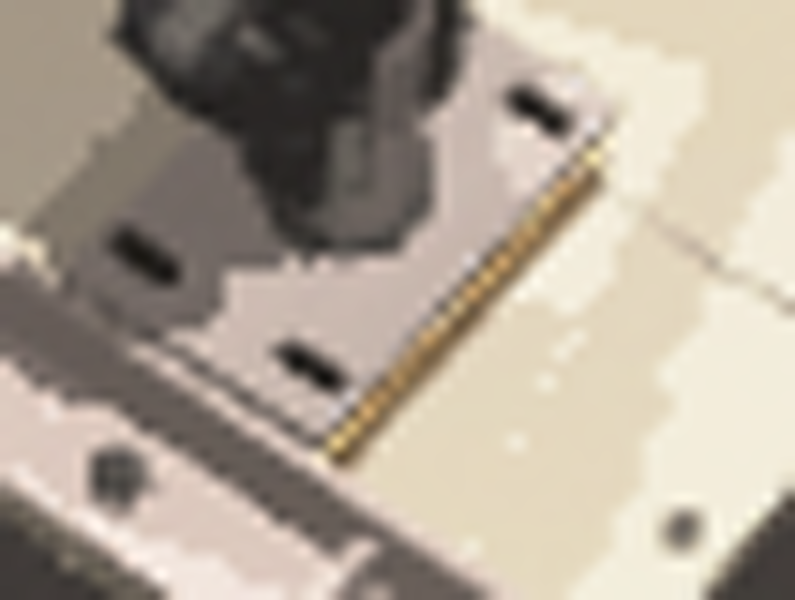

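Run:
```python
from q import *
d=cam("scene")
for z in(.034,.036): print("foot top right edge",z,q(d,[(317,437),(461,277),(607,117)],z,(325,215),15))
print("packer bottom right",q(d,[(345,465),(470,328),(600,185)],.012,(325,215),15))
```

```text
foot top right edge 0.034 [[43.1, 28.5], [-3.5, 28.4], [-52.1, 28.7]]
foot top right edge 0.036 [[44.2, 29.2], [-2.4, 29.1], [-50.9, 29.3]]
packer bottom right [[33.3, 29.3], [-7.5, 29.6], [-51.3, 29.9]]
```

```bash
for i in 1 2 3; do python3 -m inch '[[0,0,0.002,0,0,0,1],[0,0,0.002,0,0,0,1]]' | egrep 'pos|force'; done
```

```text
ee_pos: [0.5684, 0.1541, 0.0535]
ft_force: [-0.0, 0.4, -4.1]
ee_pos: [0.5686, 0.1541, 0.0527]
ft_force: [-1.0, 0.0, -4.5]
ee_pos: [0.5687, 0.1541, 0.0527]
ft_force: [-2.7, -0.1, 5.3]
```

```bash
python3 -m inch '[[0,0,-0.001,0,0,0,1],[0,0,-0.001,0,0,0,1]]'
python3 - <<'E'
from h import *
d=cam("scene"); cv2.imwrite("pics/z10.png",cv2.resize(d["frame"][215:255,325:378,::-1],None,fx=15,fy=15,interpolation=cv2.INTER_CUBIC))
E
```

```text
time: 16.2
ee_pos: [0.5686, 0.1541, 0.0527]
eef_rot: [-3.141, -0.0, -0.075]
ft_force: [-3.0, -0.8, 4.6]
gripper_width: 0.0264
```

View pics/z10.png

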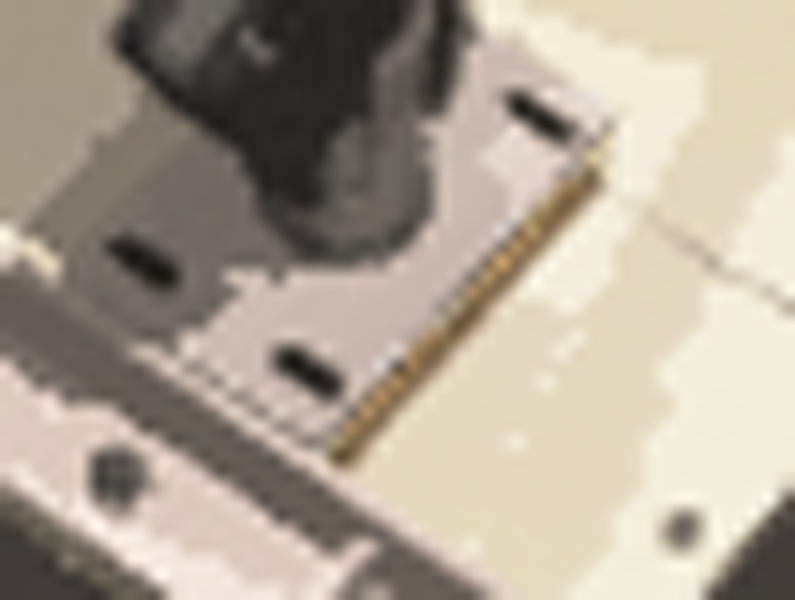

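Run:
```python
from q import *
d=cam("scene"); g=d["frame"].astype(int)
print("foot",q(d,[(325,440),(608,127)],.033,(325,215),15)); print("packer bottom",q(d,[(345,465),(600,185)],.012,(325,215),15))
# profile across the right edge at a few stations: colour R-B (wood) and grey
for bx in(30,10,-25,-40):
    P=[O+ex*bx/1000+ey*t/1000 for t in np.arange(24,40,1.)]; P=np.c_[np.array(P),np.full(16,.033)]
    uv=proj(d,P).astype(np.float32); v=cv2.remap(d["frame"],uv[:,0].copy(),uv[:,1].copy(),1).reshape(-1,3).astype(int)
    print(bx,"R",v[:,0].tolist(),"R-B",(v[:,0]-v[:,2]).tolist())
```

```text
foot [[42.2, 29.8], [-50.9, 29.9]]
packer bottom [[33.3, 29.3], [-51.3, 29.9]]
30 R [98, 130, 164, 194, 188, 172, 156, 154, 157, 151, 139, 143, 164, 186, 210, 220] R-B [15, 18, 22, 26, 30, 34, 41, 52, 60, 62, 58, 52, 48, 46, 42, 39]
10 R [200, 199, 199, 197, 190, 183, 177, 168, 157, 146, 139, 145, 160, 183, 207, 216] R-B [27, 26, 27, 26, 28, 34, 43, 51, 58, 60, 58, 53, 49, 45, 42, 40]
-25 R [210, 216, 221, 218, 206, 191, 175, 161, 151, 144, 140, 151, 170, 194, 215, 227] R-B [27, 28, 28, 28, 31, 37, 47, 53, 58, 58, 56, 53, 51, 49, 41, 32]
-40 R [175, 181, 189, 202, 198, 182, 170, 168, 161, 147, 142, 166, 187, 207, 217, 224] R-B [22, 23, 24, 27, 27, 28, 29, 34, 38, 41, 43, 42, 39, 36, 33, 29]
```

```bash
for i in 1 2 3 4; do python3 -m inch '[[0.002,0,0,0,0,0,1],[0.002,0,0,0,0,0,1]]' | egrep 'pos|force'; done
```

```text
ee_pos: [0.5697, 0.1541, 0.0527]
ft_force: [-3.4, -0.8, 5.2]
ee_pos: [0.5708, 0.154, 0.0527]
ft_force: [-2.9, -0.2, 6.1]
ee_pos: [0.5718, 0.154, 0.0527]
ft_force: [-3.0, -1.2, 4.9]
ee_pos: [0.5728, 0.1539, 0.0527]
ft_force: [-2.9, -0.2, 6.0]
```

```bash
python3 -m inch '[[0.001,0,-0.001,0,0,0,1],[0.001,0,-0.001,0,0,0,1]]' | egrep 'pos|force'; for i in 1 2 3; do python3 -m inch '[[0.001,0,0,0,0,0,1],[0.001,0,0,0,0,0,1]]' | egrep 'pos|force'; done
```

```text
ee_pos: [0.5732, 0.1538, 0.0527]
ft_force: [-1.5, 0.1, 1.1]
ee_pos: [0.5737, 0.1537, 0.0527]
ft_force: [-1.6, 0.2, 1.9]
ee_pos: [0.5739, 0.1537, 0.0527]
ft_force: [-3.0, 0.3, 5.6]
ee_pos: [0.5739, 0.1537, 0.0527]
ft_force: [-4.8, 1.0, 6.3]
```

```bash
for i in 1 2; do python3 -m inch '[[0.001,0,0,0,0,0,1],[0.001,0,0,0,0,0,1]]' | egrep 'pos|force|rot';python3 -c "
from workcell import sensors
print(sensors.state()['wrist_torque'].round(3))"; done
```

```text
ee_pos: [0.574, 0.1537, 0.0527]
eef_rot: [-3.142, 0.002, -0.075]
ft_force: [-6.9, 0.7, 6.4]
[ 0.145  0.604 -0.032]
ee_pos: [0.574, 0.1537, 0.0527]
eef_rot: [-3.142, 0.003, -0.075]
ft_force: [-7.4, 1.0, 8.8]
[ 0.133  0.807 -0.034]
```

```bash
python3 -m inch '[[0.001,0,-0.001,0,0,0,1],[0.001,0,-0.001,0,0,0,1]]' | egrep 'pos|force|rot'; python3 -m inch '[[0.001,0,0,0,0,0,1],[0.001,0,0,0,0,0,1],[0.001,0,0,0,0,0,1]]' | egrep 'pos|force|rot'
```

```text
ee_pos: [0.5741, 0.1537, 0.0528]
eef_rot: [-3.142, 0.004, -0.075]
ft_force: [-7.3, 1.3, 6.4]
ee_pos: [0.5741, 0.1537, 0.0528]
eef_rot: [3.142, 0.004, -0.075]
ft_force: [-6.8, 3.3, 7.5]
```

```bash
python3 -m inch '[[0.0015,0,-0.0005,0,0,0,1],[0.0015,0,-0.0005,0,0,0,1],[0.0015,0,-0.0005,0,0,0,1]]' | egrep 'pos|force|rot'; python3 -m inch '[[0.0015,0,0,0,0,0,1],[0.0015,0,0,0,0,0,1],[0.0015,0,0,0,0,0,1]]' | egrep 'pos|force|rot'
```

```text
ee_pos: [0.5742, 0.1537, 0.0529]
eef_rot: [3.141, 0.006, -0.075]
ft_force: [-7.8, 1.2, 7.9]
ee_pos: [0.5742, 0.1537, 0.053]
eef_rot: [3.141, 0.007, -0.075]
ft_force: [-11.0, 2.4, 9.3]
```

```bash
python3 -m inch '[[0,0,0,0,0.003,0,1],[0,0,0,0,0.003,0,1],[0,0,0,0,0.003,0,1]]' | egrep 'pos|force|rot'; python3 look.py 11
python3 - <<'E'
from h import *
d=cam("scene"); cv2.imwrite("pics/z11.png",cv2.resize(d["frame"][215:255,325:378,::-1],None,fx=15,fy=15,interpolation=cv2.INTER_CUBIC))
E
```

```text
ee_pos: [0.5741, 0.1537, 0.0527]
eef_rot: [3.141, 0.001, -0.075]
ft_force: [-10.3, 2.9, 7.6]
top crop origin 219 151
scene crop origin 283 171
[0.5741 0.1537 0.0527] [ 1.7999e+02  7.0000e-02 -4.3100e+00] [-10.4   2.4   8.6] [ 0.49  1.5  -0.1 ]
```

View pics/z11.png

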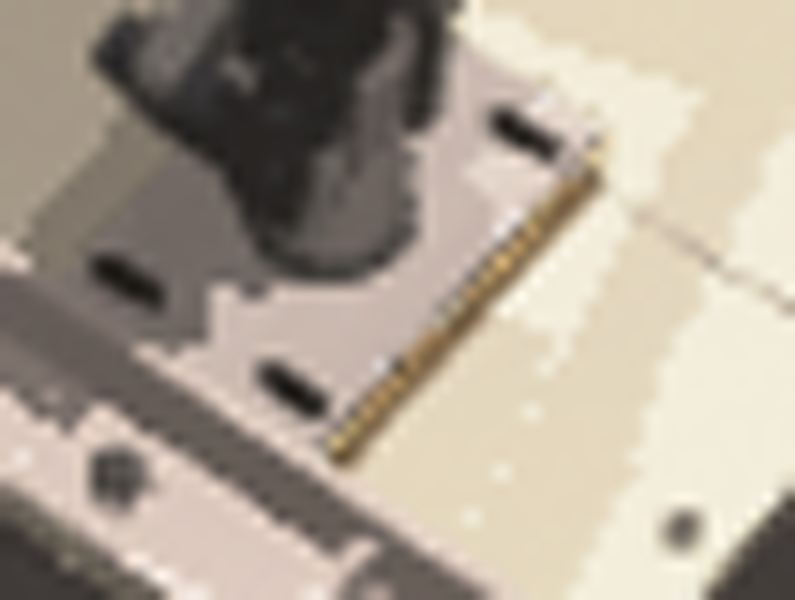

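```bash
python3 -m inch '[[0.0008,0,-0.0006,0,0,0,1],[0.0008,0,-0.0006,0,0,0,1],[0.0008,0,-0.0006,0,0,0,1]]' | egrep 'pos|force|rot'; for i in 1 2 3; do python3 -m inch '[[0,0,0,0,0,0,1],[0,0,0,0,0,0,1]]' | egrep 'time|force|rot'; done; python3 look.py 12
```

```text
ee_pos: [0.5741, 0.1537, 0.0527]
eef_rot: [3.141, 0.002, -0.075]
ft_force: [-10.2, 2.6, 6.4]
time: 20.35
eef_rot: [3.141, 0.002, -0.075]
ft_force: [-10.8, 3.3, 6.9]
time: 20.55
eef_rot: [3.141, 0.002, -0.075]
ft_force: [-9.7, 2.3, 7.1]
time: 20.75
eef_rot: [3.141, 0.002, -0.075]
ft_force: [-10.9, 2.9, 5.9]
top crop origin 219 151
scene crop origin 283 171
[0.5741 0.1537 0.0527] [ 1.7998e+02  1.1000e-01 -4.3100e+00] [-10.8   2.8   6.9] [ 0.45  1.5  -0.11]
```

View pics/scene_12.png

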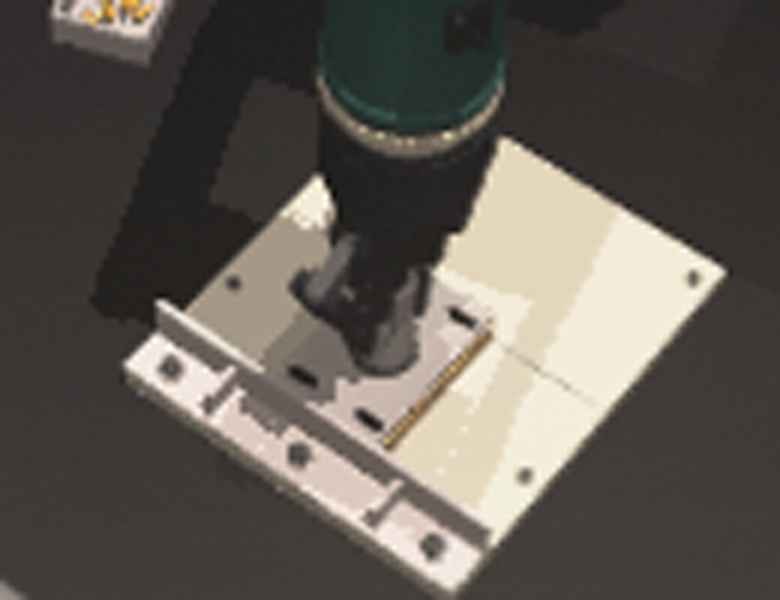

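View pics/top_12.png

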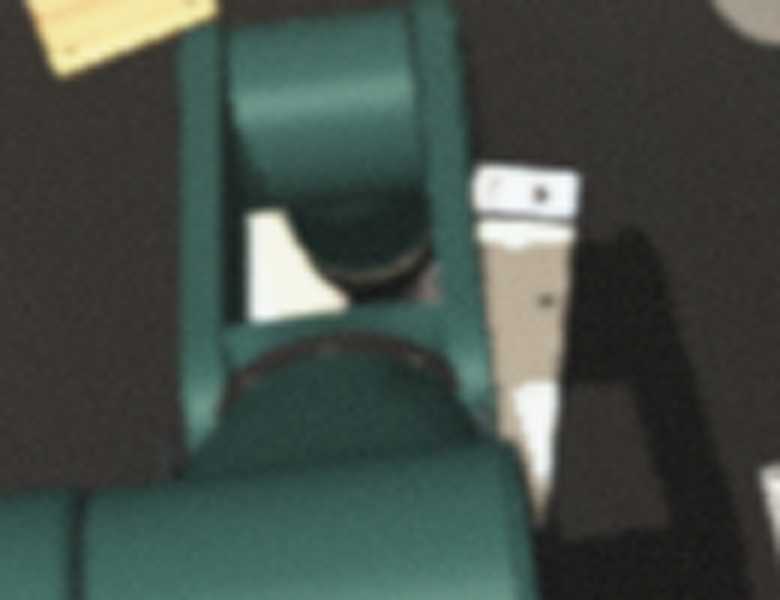

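```bash
python3 -m inch '[[0.0005,0,0,0,0,0,1],[0.0005,0,0,0,0,0,1],[0.0005,0,0,0,0,0,1]]' | egrep 'pos|force|rot'; for i in 1 2 3; do python3 -m inch '[[0,0,0,0,0,0,1],[0,0,0,0,0,0,1]]' | egrep 'time|force|rot|width'; done
```

```text
ee_pos: [0.5741, 0.1537, 0.0528]
eef_rot: [3.141, 0.002, -0.075]
ft_force: [-10.8, 3.4, 7.0]
time: 21.35
eef_rot: [3.141, 0.002, -0.075]
ft_force: [-10.6, 3.0, 6.8]
gripper_width: 0.0261
time: 21.55
eef_rot: [3.141, 0.002, -0.075]
ft_force: [-10.8, 2.9, 6.6]
gripper_width: 0.0266
time: 21.75
eef_rot: [3.141, 0.002, -0.075]
ft_force: [-10.6, 2.3, 6.9]
gripper_width: 0.0264
```

The force is steady at about 10.7 N and the parts aren't moving. Handing in.

```bash
python3 -c "
from workcell import job
print(job.finish_job())"
```

```text
the job is handed in; nothing more can be done
None
```

I laid the near plywood plate flat on the board, butted it against the fence with about 10 N and let go. The steel foot now sits on top of it with its short end at the fence. I handed the job in at about 21.8 s with the arm still holding the tube (80 N grip) and pressing.

**What the last checks showed**
- **Plate:** lies at −4.2°, against −4.3° for the board.
- **Foot:** just before the final push, its visible long edge was within about 0.5 mm of the plate's. The close-up at the fence looked the same. At full push the yaw moment was only about 0.1 N m, so it seems to sit flush.
- **Push:** steady at about 10.7 N over the last readings.

**What is less certain**
- **Fence force:** the wrist force also includes friction under the foot, so the fence itself may get roughly 8–10.5 N.
- **Side force:** about 2 N along the fence was left in.
- **Tilt:** the tool leaned about 0.4° as the push built up. I corrected it to about 0.1°.
- **Far side:** the arm hid it from the top camera, so the foot's other edge was not checked.
- **Bystanders:** I saw nothing disturbed in the pictures I took, but I did not measure their positions again at the end.

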